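# Roll the shaft blank into the V-block and up to its stop

### The job

Roll the aluminium round bar along the brown board with your fingertips, up the blue ramp and into the V of the V-block, then push on its free end to slide it along the V until its other end is up against the yellow end stop. The bar is only pushed and rolled: never lift or carry it. Leave the solder reel, the toy wheel and the screwdriver where they are.

Things in the scene. Friction and masses are not known exactly. Their poses are not given: they have to be found in the camera images.
- board: fixed thin brown hardboard sheet, 420 x 460 x 4 mm, lying on the bench; everything of the task stands on its top face, which is 4 mm above the bench. Origin: centre of its underside; z up
- vblock: fixed V-block, blue with steel flanks, on the board; z up, 120 mm long along its y (-60 to +60 mm), the V runs along y. Origin: on the board's top face, under the bottom line of the V, half-way along. Near flank falls at 28 degrees from the lip to the V's bottom (x = 0, 1.5 mm high); far flank rises at 52 degrees to 24 mm high at x = 18 mm, backed by a block to x = 35 mm. The bar rolls in along +x
- lip (a point): point on the V-block (same axes): middle of the lip between ramp and V, at x = -14, y = 0, z = 9 mm in its frame. The blue ramp, as long as the block, starts at board level at x = -70 mm and rises evenly to this lip
- stop (a point): point on the V-block (same axes): on the face of the yellow end stop, at x = -4, y = +60, z = 21 mm in its frame. The stop is an upright plate across the +y end of the V, 8 mm thick, from x = -20 to +35 mm, 36 mm high. The -y end of the V is open
- seat (a point): point on the V-block (same axes): where the bar's centre is when fully home, in the V with one end on the stop: x = -4.1, y = -15, z = 20.6 mm in its frame. The bar drops 3 mm into the V after the lip. In the V its -y end sticks out past the block, so that its end face can be pushed; sliding along the V takes some 1 to 2 N
- bar: loose smooth aluminium round bar (friction about 0.35), diameter 30 mm, length 150 mm, about 0.28 kg, on the board before the ramp (the block's -x side), within 0.15 rad of parallel to the V, its centre 12 to 27 mm short of the seat's y, so it passes the stop as it rolls in. Origin: its centre. y is its length (towards the stop's side); x and z turn as it rolls. z starts up
- reel: bystander: loose green solder reel standing on its flange, 50 mm in diameter, 45 mm high. Origin: centre of its underside
- wheel: bystander: loose black toy wheel with yellow hub lying flat, 64 mm in diameter, 26 mm high (30 mm at the hub). Origin: centre of its underside
- driver: bystander: loose screwdriver with a red handle lying on the board beyond the open end of the V-block. Its length lies along its x, handle to -x. Origin: underside, near mid-length
Things that resemble listed ones, but are neither listed nor needed, are in the scene too. Of the things like the bar, leave any that is black; of the rest the larger one is meant.

How it is judged:
On the way, in this order (a step that is already met when the one before it is completed fails the run):
1. the bar has rolled about half a turn (angle between bar's own z axis and vertical above 2.2 rad and x of bar in the frame of vblock below -0.02 m).
2. the bar lies in the V (x of bar in the frame of seat between -0.004 and 0.004 m and z of bar in the frame of seat below 0.003 m and angle between the y axis of bar and the y axis of vblock, either way round below 0.06 rad), for 0.1 s.
At the end, for the whole second after the job is handed in: The bar lies at rest in the V of the V-block, on both flanks (centre within 3 mm of its home line in x and z, within 0.04 rad of the V), with its end no more than 3 mm from the yellow stop; reel, wheel and screwdriver are within 15 mm of where they stood (x of bar in the frame of seat between -0.003 and 0.003 m and z of bar in the frame of seat between -0.003 and 0.003 m and y of bar in the frame of seat between -0.003 and 0.003 m and angle between the y axis of bar and the y axis of vblock, either way round below 0.04 rad and linear speed of bar below 0.01 m/s and distance of each of reel, wheel, driver from where it was at the start of the episode below 0.015 m); the robot touches nothing.
It fails at once if the bar is lifted (its centre is 19 mm above the bench on the board and 28 mm at most, on the ramp's lip) (height (world z) of bar above 0.035 m or (height (world z) of bar above 0.027 m and x of bar in the frame of vblock below -0.09 m)).
It fails at once if an end of the bar is lifted (axis more than 0.2 rad from level) (angle between bar's own y axis and vertical below 1.37 rad or angle between bar's own y axis and vertical above 1.77 rad).
It fails at once if the reel, wheel or screwdriver is moved by more than 15 mm (distance of any of reel, wheel, driver from where it was at the start of the episode above 0.015 m).
It also fails if it takes over 48 s, if anything falls off the work surface, if the arm or the gripper's body presses on something with over 40 N, if the wrist force passes 120 N, or if a joint passes its speed limit or range.

### The arm

A 7-joint arm with a two-finger parallel gripper is mounted at the origin on the work surface. World frame = base frame: x ahead of the robot, y to its left, z up, the work surface at z = 0. Lengths are in m, angles in rad, forces in N, time in s.
With the tool pointing down it reaches from about 0.4 to 0.85 m from the base axis. Payload 10.4 kg.
Tool frame: the origin (TCP) lies on the centre line of the jaws, within the pads' length; the fingertips stand 14 mm ahead of it and the grasp point (between the pads) lies 5 mm behind it (manip.tip_reach is the distance from the TCP to the fingertips, in m); z points along the fingers, y is the line along which they close (so a half turn about z gives the same grasp; the last joint's range is limited). The gripper opens to 85 mm and grips with 20 to 120 N. Pads are 22 mm wide; open, the fingers measure 114 mm over their backs; the gripper's body (76 mm by 85 mm) begins 54 mm behind the grasp point. The pads swing forward as they close: fully open they stand 13 mm farther back than shut.
Start: joints at [1.172, 0.332, -0.065, 1.46, 0.022, 1.35, -0.088], TCP at [0.229, -0.581, 0.245] pointing down, gripper open.
Joint ranges: [-2.6, 2.6], [-0.5, 2.12], [-1.47, 1.34], [0.16, 2.42], [-1.27, 4.41], [0.06, 2.06], [-2.6, 2.6]. Speed limits (rad/s): [2.22, 2.22, 2.79, 2.79, 3.14, 3.14, 3.14].

### API

Orientations are given as a unit quaternion [x, y, z, w].
In Python, from workcell import manip gives the robot as it stands.
- The arm moves only by the shell command python3 -m pendant 'ROWS' [FORCE]. ROWS is JSON, a list of rows, each a list of 7 numbers: the shift along the tool's x, y, z in units of 50 mm (1.0 is 50 mm), then the turn, a rotation vector about the tool's x, y, z in units of 8 degrees (1.0 is 8 degrees), then the opening, from -1 (shut) to 1 (fully open), so that 0 is half open. In form: [[dx, dy, dz, ax, ay, az, jaw], ...]. A call has exactly 10 rows; each row is the pose to reach, as a shift and turn from the pose commanded when the call began, along the tool's axes at that moment; what a row does not reach only later rows make up. A row lasts 1/8 s, in which the tool goes at most 62.5 mm and 10.7 degrees, less where a joint would pass 70% of its speed; a pose out of reach is approached as far as the arm can. A call with a gripper value outside its range is refused whole. The fingers move at their own pace and stop on an object; FORCE is the grip in N (left out, the last holds). Time passes only in rows, so rows that repeat a pose let the fingers close, or fill a call up. It gives the time, the measured TCP pose, the force, the opening and the grip force at its end, in the units of the state.
- manip.get_obs(): the state, without advancing time (a new reading comes with each control period).
- manip.camera(name): name is "scene" or "top" or "wrist"; returns (picture, depth): 480x640x3 uint8, red, green, blue; 480x640 float32, m along the optical axis (not along the pixel's ray), 0 where there is no reading.
- manip.get_calibration(name): a dict with "fx", "fy", "cx", "cy" (pixels), "xyz" and "orientation" of the camera in the world. Camera axes: x right, y up, looking along -z (the intrinsics and any distortion apply to the point x, -y, -z); pixel columns grow to the right and rows downward; lengths in m; the calibration is good to about 2 mm. A picture is of the moment at which its call begins: read the wrist's pose just before it. get_calibration takes no time and is no camera call; for the wrist camera it gives the pose at the moment of the call.
- manip.hand_in(): hands the job in; it is judged then, once.
Trained networks look in the newest picture that a camera, given by its name, has taken for a name from the list of things; names that differ only in an ending like _2 or _b are one class to them, and where a whole thing is asked for, a point or a joint stands for the part that bears it (a point fixed in the world has none). Each returns a list of dicts, best first, with "p" (0 to 1); they miss things now and then, are a little off and sometimes report something else, mostly with a low value. They report only what shows in the picture. A call takes as long as a camera call. They do not tell look-alikes from the thing itself.
- manip.find_in(thing, camera): "box" ([left, top, right, bottom] in pixels, round what is visible of it).
- manip.trace(thing, camera): "pixels" (480x640 bool, what is visible of it) and "box" ([left, top, right, bottom] in pixels, round what is visible of it).
- manip.tip_of(thing, camera): "pixel" ([column, row] in pixels: a listed point, or the origin of a listed thing).
The state is a dict: "clock": time; "joint_pos": joint angles; "joint_velocities": joint speeds; "tau": joint torques, N m; "position": TCP position; "ee_rot": TCP orientation; "ft_force": force on the tool from outside, world axes, zero at the start; "torque": the same for the moment, N m; "grip_width": opening from 0.0 (shut) to 1.0 (fully open); "grasp_force": force on a finger pad.
Only numpy, scipy, OpenCV 4.12 (cv2) and the standard library are available. Lean on these libraries where they do the work, as an engineer would, in place of code of your own. Each camera call takes 0.05 s, during which the arm holds its last target. There are 200 camera calls.

## Working session

There is one attempt and no reset: what is moved stays moved. The work goes in short steps, Python scripts to look and compute and a shell command to move; the robot and the scene stay as the last step left them, time stands still between calls to the robot, and variables do not carry over. Pictures are saved under pics/ and viewed, at most 10 in all, crops included, and the job is handed in when it is done.

```bash
mkdir -p pics; ls
cat > h.py <<'E'
import numpy as np, cv2
from scipy.spatial.transform import Rotation as R
from workcell import manip
def shot(n): 
    k=manip.get_calibration(n); im,d=manip.camera(n); return im,d,k
def pts(d,k,mask=None):
    v,u=np.nonzero((d>0)&(mask if mask is not None else True))
    z=d[v,u]; p=np.c_[(u-k["cx"])/k["fx"]*z,-(v-k["cy"])/k["fy"]*z,-z]
    return R.from_quat(k["orientation"]).apply(p)+k["xyz"],u,v
E
python3 - <<'E'
from h import *
for n in("top","scene"):
    im,d,k=shot(n); cv2.imwrite(f"pics/{n}.png",im[:,:,::-1]); np.savez(f"{n}.npz",im=im,d=d); print(n,k)
    for t in("bar","vblock","lip","stop","seat","reel","wheel","driver"):
        if t in("lip","stop","seat"): print(t,[(np.round(r["pixel"]),round(r["p"],2)) for r in manip.tip_of(t,n)])
        else: print(t,[(np.round(r["box"]),round(r["p"],2)) for r in manip.find_in(t,n)])
print(manip.get_obs(),manip.tip_reach)
E
```

```text
pics
top {'fx': 500.2979251687259, 'fy': 500.2979251687259, 'cx': 316.91518561041283, 'cy': 243.97879839755177, 'xyz': array([ 0.50799609, -0.02520844,  0.95542411]), 'orientation': array([ 0.03250172, -0.02286412, -0.69886318,  0.71415063])}
bar [(array([410., 316., 495., 347.]), 0.94), (array([294., 204., 332., 286.]), 0.75), (array([442., 176., 470., 242.]), 0.59)]
vblock [(array([292., 205., 332., 287.]), 0.55)]
lip [(array([234., 234.]), 0.9)]
stop [(array([219., 262.]), 0.74), (array([299., 136.]), 0.53)]
seat [(array([233., 224.]), 0.73)]
reel [(array([189., 303., 219., 330.]), 0.78)]
wheel [(array([272., 320., 306., 357.]), 0.75)]
driver [(array([250., 127., 347., 146.]), 0.92)]
scene {'fx': 456.5696022243778, 'fy': 456.5696022243778, 'cx': 320.2038768419952, 'cy': 246.51246410257272, 'xyz': array([1.20320226, 0.01906621, 0.56441772]), 'orientation': array([0.29295624, 0.30456618, 0.66868717, 0.61177901])}
bar [(array([147., 247., 192., 304.]), 0.85), (array([174., 193., 243., 214.]), 0.85), (array([310., 228., 347., 289.]), 0.73)]
vblock [(array([373., 236., 448., 302.]), 0.
[... 274 characters left out ...]
_pos': array([ 1.17241475,  0.3321699 , -0.06469291,  1.4600589 ,  0.0215968 ,
        1.34989941, -0.08849391]), 'joint_velocities': array([ 0.00123658,  0.00200067,  0.0001079 ,  0.00141821,  0.000671  ,
        0.00025191, -0.00185517]), 'tau': array([-3.92699039e-04, -6.25211549e+01,  4.85313940e-02, -3.91820204e+01,
        1.65813533e-02,  1.76376001e-03, -2.00910648e-06]), 'position': array([ 0.22940357, -0.58141792,  0.24537596]), 'ee_rot': array([9.82400291e-01, 1.86787744e-01, 2.66374662e-05, 7.52475871e-05]), 'ft_force': array([-0.81058641, -0.35849966, -0.04024496]), 'torque': array([0.02437335, 0.03249584, 0.02351969]), 'grasp_force': 0.0, 'grip_width': 0.9960360048007132} 0.014
```

View pics/top.png

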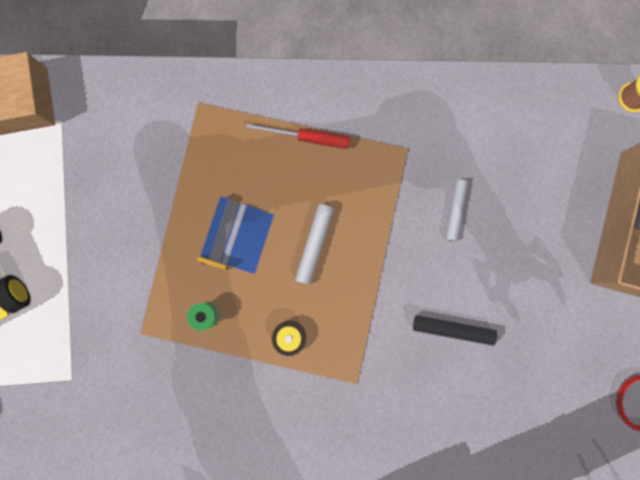

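View pics/scene.png

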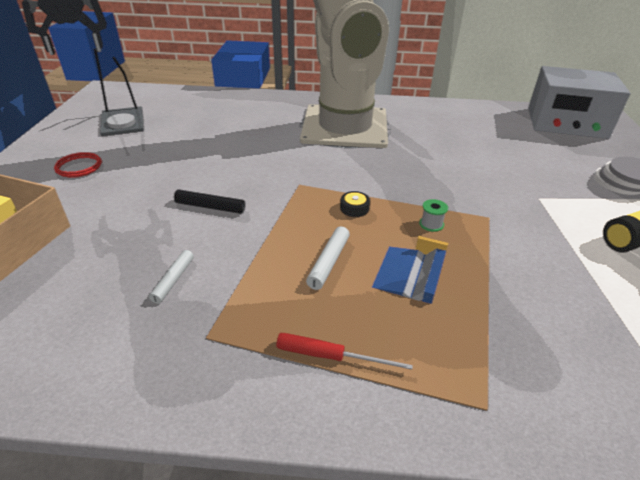

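Three bar-like things appear in the top view: a silver bar on the board at (315,244), a smaller silver one on the bench at (458,209) and a black one at (455,329). The silver bar on the board is the larger non-black one, and it lies before the ramp. The V-block is at (235,235) with the yellow stop at (212,263). I'll confirm this in a crop and measure.

Run:
```python
from h import *
f=np.load("top.npz"); im,d=f["im"],f["d"]; k=manip.get_calibration("top")
c=cv2.resize(im[110:370,180:500],(800,650))[:600]; cv2.imwrite("pics/crop.png",c[:,:,::-1])
P,u,v=pts(d,k)
def sel(box,lo,hi):
    m=(u>=box[0])&(u<=box[2])&(v>=box[1])&(v<=box[3])&(P[:,2]>lo)&(P[:,2]<hi); return P[m],u[m],v[m]
b,_,_=sel((240,280,260,300),-.02,.03); print("board z",np.median(b[:,2]))
for nm,bx in(("bar",(288,198,340,292)),("small",(438,172,476,248)),("block",(195,190,280,278)),("reel",(180,295,225,335)),("wheel",(265,313,312,362)),("driver",(240,117,355,152))):
    q,_,_=sel(bx,.0 if nm=="small" else .009,.08)
    r=cv2.minAreaRect((q[:,:2]*1000).astype(np.float32)); print(nm,len(q),np.round(r[0],1),np.round(r[1],1),round(r[2],1),"zmax",np.round(np.percentile(q[:,2],[50,95,99]),4))
hsv=cv2.cvtColor(im,cv2.COLOR_RGB2HSV)
# blue ramp+block mask, yellow mask
H=hsv[v,u]
inb=(u>195)&(u<280)&(v>190)&(v<278)
blue=inb&(H[:,0]>105)&(H[:,0]<125)&(H[:,1]>120); yel=inb&(H[:,0]>15)&(H[:,0]<32)&(H[:,1]>150)&(H[:,2]>100)&(v>252)
for nm,m in(("blue",blue),("yel",yel)):
    q=P[m]; r=cv2.minAreaRect((q[:,:2]*1000).astype(np.float32)); print(nm,len(q),np.round(cv2.boxPoints(r),1).tolist(),round(r[2],1),np.round(np.percentile(q[:,2],[5,50,95]),4))
# board rect
bm=(H[:,0]>5)&(H[:,0]<18)&(H[:,1]>90)&(u>135)&(u<415)&(v>95)&(v<390)&(P[:,2]<.02)
r=cv2.minAreaRect((P[bm][:,:2]*1000).astype(np.float32)); print("board",r)
```

```text
board z 0.0047538033954727665
bar 1304 [579.3  -5.6] [178.   95.1] 2.5 zmax [0.0321 0.036  0.0371]
small 2190 [ 654.2 -278.3] [148.3  73.9] 0.1 zmax [0.0023 0.024  0.0255]
block 2716 [600.4 139.5] [166.6 159.6] 2.3 zmax [0.0143 0.0341 0.0419]
reel 687 [442.  195.2] [57.3 49.3] 15.0 zmax [0.0495 0.0523 0.0535]
wheel 981 [407.4  43.1] [74. 63.] 90.0 zmax [0.0308 0.0342 0.0354]
driver 882 [787.8  38.3] [214.   62.8] 86.4 zmax [0.027  0.0317 0.0332]
blue 2093 [[526.2000122070312, 107.9000015258789], [637.2000122070312, 74.69999694824219], [666.0999755859375, 171.1999969482422], [555.0, 204.39999389648438]] 73.4 [0.0048 0.0104 0.03  ]
yel 124 [[528.5999755859375, 157.3000030517578], [537.4000244140625, 154.8000030517578], [552.7000122070312, 207.89999389648438], [543.9000244140625, 210.5]] 74.0 [0.0068 0.0407 0.0428]
board ((589.5135498046875, 68.48112487792969), (417.8927307128906, 457.4895324707031), 78.5573501586914)
```

View pics/crop.png

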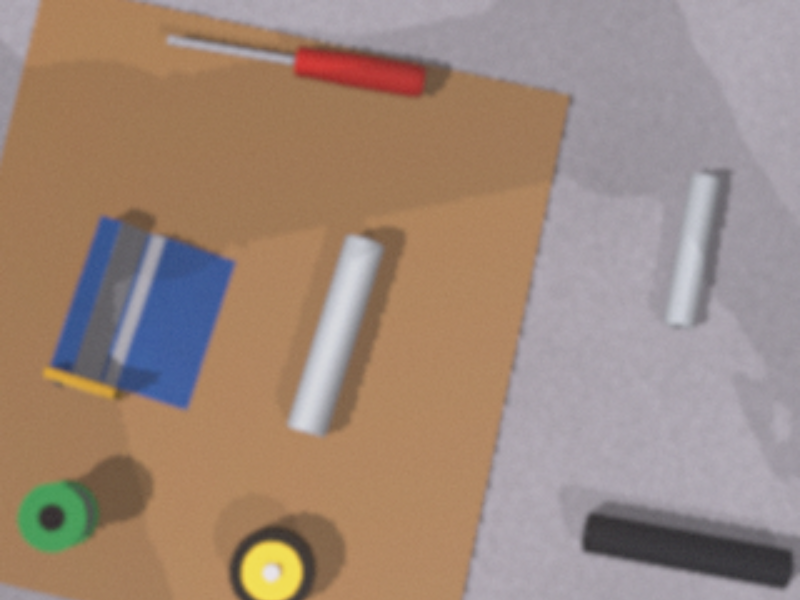

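The crop confirms it: the large silver bar on the board at about (335,335) in the crop is the one, and the small silver one (695,250) and the black one (690,550) stay put. Next I'll fit the bar and compute the first moves.

```bash
cat >> h.py <<'E'
TH=np.radians(73.7); XV=np.array([np.cos(TH),np.sin(TH),0]); YV=np.array([-XV[1],XV[0],0]); O=np.array([.6005,.157,.004])
def v2w(p): return O+p[0]*XV+p[1]*YV+np.array([0,0,p[2]])
def w2v(p): p=np.asarray(p)-O; return np.c_[p@XV,p@YV,p[...,2]] if p.ndim>1 else np.array([p@XV,p@YV,p[2]])
def row(pos,ang):  # tool x at world angle ang, z down -> row units from the current pose
    o=manip.get_obs(); q=R.from_quat(o["ee_rot"])
    t=R.from_matrix(np.c_[[np.cos(ang),np.sin(ang),0],[np.sin(ang),-np.cos(ang),0],[0,0,-1]])
    return np.round(np.r_[q.inv().apply(np.asarray(pos)-o["position"])/.05,np.degrees((q.inv()*t).as_rotvec())/8],2)
def bar(d,k,box):  # bar centre/yaw in block frame from depth in pixel box, points near its crest
    m=np.zeros(d.shape,bool); m[box[1]:box[3],box[0]:box[2]]=1
    P,_,_=pts(d,k,m); V=w2v(P); V=V[(V[:,2]>.018)&(V[:,2]<.045)]
    vx,vy,_,_=cv2.fitLine(V[:,:2].astype(np.float32)*1000,cv2.DIST_HUBER,0,.01,.01).ravel()
    y0,y1=np.percentile(V[:,1],[1,99]); xm=np.median(V[:,0])
    return xm,(y0+y1)/2,y1-y0,np.arctan2(-vx*np.sign(vy),abs(vy)),np.percentile(V[:,2],95)
E
python3 - <<'E'
from h import *
f=np.load("top.npz"); k=manip.get_calibration("top")
b=bar(f["d"],k,(290,198,340,290)); print("bar in block: x,y,len,yaw,ztop",np.round(b,4))
c=v2w((b[0],b[1],0)); print(c)
for n,p in(("reel",(.442,.195,0)),("wheel",(.407,.043,0)),("driver",(.788,.038,0))): print(n,np.round(w2v(p),3))
a=TH+b[3]
back=v2w((b[0],b[1],0))-.050*np.array([np.cos(a),np.sin(a),0])
for z in(.20,.035): 
    back[2]=z; print(z,back,row(back,a))
E
```

```text
bar in block: x,y,len,yaw,ztop [-0.1611 -0.0277  0.1466  0.0054  0.032 ]
[ 0.58185423 -0.00543982  0.004     ]
reel [-0.008  0.163 -0.004]
wheel [-0.164  0.154 -0.004]
driver [-0.062 -0.213 -0.004]
0.2 [ 0.56807828 -0.0535046   0.2       ] [10.18 -7.34  0.91  0.    0.   -6.56]
0.035 [ 0.56807828 -0.0535046   0.035     ] [10.18 -7.34  4.21  0.    0.   -6.56]
```

```bash
python3 -m pendant '[[1,-0.7,0,0,0,-0.7,1],[2.1,-1.5,0.1,0,0,-1.4,1],[3.2,-2.3,0.2,0,0,-2.1,1],[4.3,-3.1,0.3,0,0,-2.8,1],[5.4,-3.9,0.4,0,0,-3.5,1],[6.5,-4.7,0.5,0,0,-4.2,1],[7.6,-5.5,0.6,0,0,-4.9,1],[8.7,-6.3,0.7,0,0,-5.6,1],[9.6,-6.9,0.8,0,0,-6.2,1],[10.18,-7.34,0.91,0,0,-6.56,1]]'
python3 - <<'E'
from h import *
o=manip.get_obs(); print(o["clock"],o["position"],o["joint_velocities"])
im,d,k=shot("wrist"); cv2.imwrite("pics/w1.png",im[:,:,::-1])
a=TH
b=v2w((-.211,-.0277,0.))
for z in(.10,.031): b[2]=z; print(z,row(b,a))
E
```

```text
clock: 2.15
position: [0.5662, -0.0567, 0.2008]
ee_rot: [0.798, 0.602, 0.0, 0.001]
ft_force: [0.8, -0.5, 0.7]
grip_width: 1.0
grasp_force: 0.0
2.15 [ 0.56615075 -0.05666904  0.20080713] [-0.71264042  0.56229917 -0.27074652 -0.45195572  0.36850399  0.02410326
 -0.64667149]
0.1 [-0.13  0.02  1.99  0.   -0.04  0.13]
0.031 [-0.14  0.02  3.37  0.   -0.04  0.13]
```

View pics/w1.png

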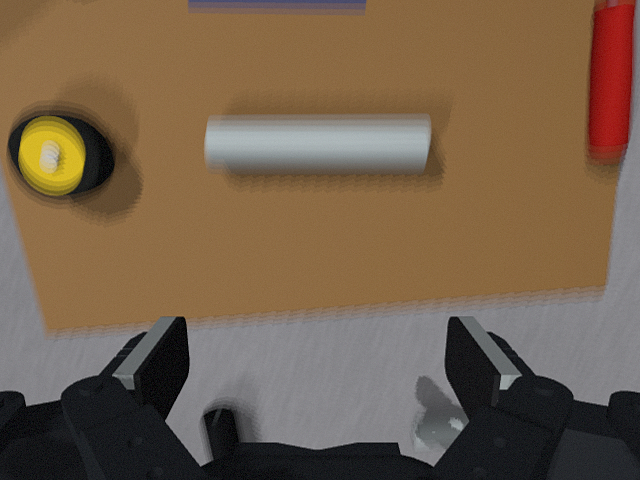

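The wrist view shows the bar at (207–432, 145), parallel to the ramp edge, with the open fingers at (165,370) and (475,370). The picture is slightly blurred because the arm was still moving. I'll get the open fingertip height from the depth, and descend partway.

```bash
python3 -m pendant '[[-0.13,0.02,0.5,0,-0.04,0.13,1],[-0.13,0.02,1,0,-0.04,0.13,1],[-0.13,0.02,1.5,0,-0.04,0.13,1],[-0.13,0.02,1.9,0,-0.04,0.13,1],[-0.13,0.02,2.2,0,-0.04,0.13,1],[-0.13,0.02,2.4,0,-0.04,0.13,1],[-0.13,0.02,2.4,0,-0.04,0.13,1],[-0.13,0.02,2.4,0,-0.04,0.13,1],[-0.13,0.02,2.4,0,-0.04,0.13,1],[-0.13,0.02,2.4,0,-0.04,0.13,1]]'
python3 - <<'E'
from h import *
o=manip.get_obs(); im,d,k=shot("wrist")
P,u,v=pts(d,k); T=R.from_quat(o["ee_rot"]).inv().apply(P-o["position"])
m=(T[:,2]<.04)&(P[:,2]>.04); 
for s in(-1,1):
    q=T[m&(np.sign(T[:,1])==s)&(abs(T[:,1])<.075)]; e=q[q[:,2]>np.percentile(q[:,2],99)-.012]
    print(s,len(q),"zmax",np.percentile(q[:,2],[90,99,99.9]),"x",np.percentile(e[:,0],[1,99]),"y",np.percentile(e[:,1],[1,99]))
bm=d.copy(); B=w2v(P); q=B[(B[:,2]>.018)&(B[:,2]<.045)&(B[:,0]>-.19)&(B[:,0]<-.11)&(B[:,1]<.06)&(B[:,1]>-.13)]
print("bar x",np.percentile(q[:,0],[1,50,99]),"y",np.percentile(q[:,1],[1,99]))
print("tcp block",w2v(o["position"]),o["ee_rot"])
E
```

```text
clock: 3.45
position: [0.5644, -0.0647, 0.0809]
ee_rot: [0.804, 0.595, -0.002, 0.002]
ft_force: [-0.6, -0.8, 0.3]
grip_width: 1.001
grasp_force: 0.0
-1 24607 zmax [-0.02137444 -0.00396352 -0.00045971] x [-0.01057644  0.01143385] y [-0.05544947 -0.04204212]
1 25234 zmax [-0.02173572 -0.00408964 -0.00048402] x [-0.01063191  0.01137934] y [0.04256719 0.05589254]
bar x [-0.17680199 -0.16204982 -0.14887188] y [-0.09942178  0.04696859]
tcp block [-0.22293366 -0.02761596  0.07692249] [ 0.80403413  0.59457636 -0.00204311  0.00197466]
```

```bash
python3 -m pendant '[[0,0,0.4,0,0,-0.09,1],[0,0,0.8,0,0,-0.09,1],[0,0,1.1,0,0,-0.09,1],[0,0,1.25,0,0,-0.09,1],[0,0,1.32,0,0,-0.09,1],[0.1,0,1.32,0,0,-0.09,1],[0.25,0,1.32,0,0,-0.09,1],[0.4,0,1.32,0,0,-0.09,1],[0.5,0,1.32,0,0,-0.09,1],[0.55,0,1.32,0,0,-0.09,1]]'
python3 - <<'E'
from h import *
o=manip.get_obs(); print(w2v(o["position"]),o["ft_force"], R.from_quat(o["ee_rot"]).as_matrix().round(3).tolist())
im,d,k=shot("top"); print("bar",np.round(bar(d,k,(270,190,345,300)),4))
E
```

```text
clock: 4.75
position: [0.5723, -0.0382, 0.0144]
ee_rot: [0.8, 0.6, -0.002, 0.002]
ft_force: [0.1, -0.4, 0.0]
grip_width: 0.995
grasp_force: 0.0
[-0.19525034 -0.02773779  0.01044936] [ 0.14549771 -0.4161993   0.04437758] [[0.28, 0.96, -0.001], [0.96, -0.28, -0.005], [-0.006, 0.0, -1.0]]
bar [-0.1518  0.0355  0.0233  0.4108  0.0304]
```

```bash
python3 -m pendant '[[0.1,0,0,0,0,0,1],[0.22,0,0,0,0,0,1],[0.36,0,0,0,0,0,1],[0.5,0,0,0,0,0,1],[0.64,0,0,0,0,0,1],[0.78,0,0,0,0,0,1],[0.92,0,0,0,0,0,1],[1.06,0,0,0,0,0,1],[1.18,0,0,0,0,0,1],[1.25,0,0,0,0,0,1]]'
python3 - <<'E'
from h import *
o=manip.get_obs(); print(w2v(o["position"]),o["ft_force"])
im,d,k=shot("wrist"); cv2.imwrite("pics/w2.png",im[:,:,::-1])
im,d,k=shot("scene"); cv2.imwrite("pics/s2.png",cv2.resize(im[170:400,200:520],(800,575))[:,:,::-1])
E
```

```text
clock: 6.05
position: [0.5898, 0.0218, 0.014]
ee_rot: [0.8, 0.6, -0.002, 0.002]
ft_force: [-0.4, 0.7, 0.3]
grip_width: 1.003
grasp_force: 0.0
[-0.13277866 -0.02770792  0.00999592] [-0.4428655   0.71516848  0.33046965]
```

View pics/w2.png

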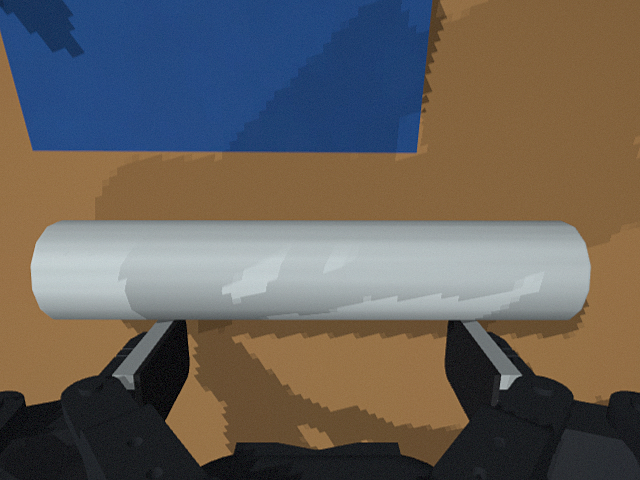

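View pics/s2.png

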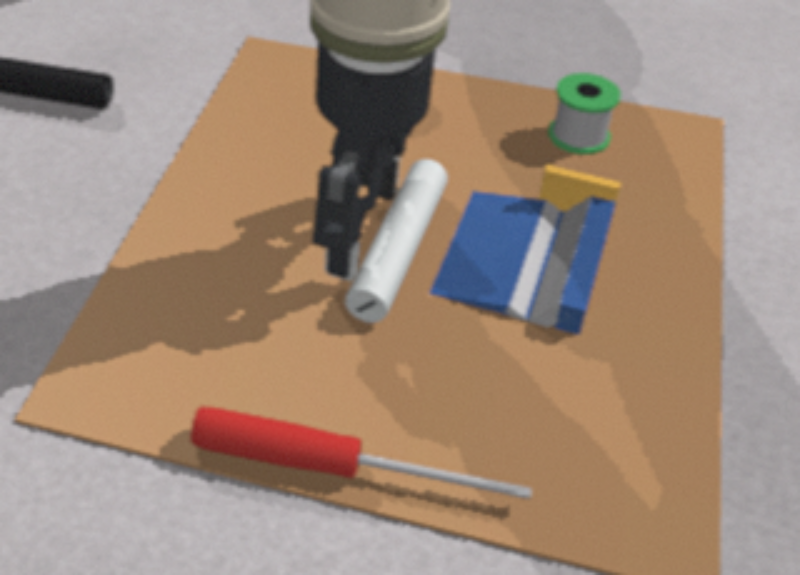

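The bar is square to the ramp at image rows 220–320, with both fingertips behind it. Before going on I'll check that it really rolled, using the mark on its end face (before and now).

Run:
```python
import cv2,numpy as np
a=cv2.imread("pics/scene.png")[265:300,295:340]; b=cv2.imread("pics/s2.png"); 
b=cv2.resize(b,(320,230))[105:140,125:170]
cv2.imwrite("pics/cmp.png",np.hstack([cv2.resize(x,(400,311),interpolation=cv2.INTER_CUBIC) for x in(a,b)]))
```

```text
(no output)
```

View pics/cmp.png

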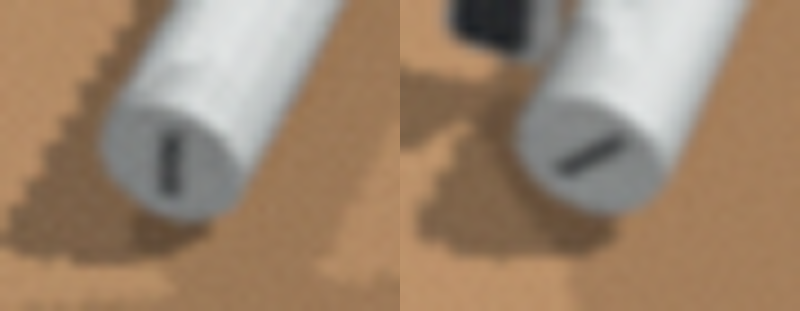

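The end mark was vertical and now leans about 60° in the view. That fits roughly 215° of rolling over 55 mm, so step 1 is met. Now up the ramp.

```bash
python3 -m pendant '[[0.1,0,0,0,0,0,1],[0.24,0,0,0,0,0,1],[0.38,0,0,0,0,0,1],[0.52,0,0,0,0,0,1],[0.66,0,-0.01,0,0,0,1],[0.8,0,-0.02,0,0,0,1],[0.94,0,-0.03,0,0,0,1],[1.08,0,-0.05,0,0,0,1],[1.22,0,-0.07,0,0,0,1],[1.36,0,-0.09,0,0,0,1]]'
python3 -m pendant '[[0.14,0,0,0,0,0,1],[0.28,0,-0.03,0,0,0,1],[0.38,0,-0.05,0,0,0,1],[0.46,0,-0.06,0,0,0,1],[0.53,0,-0.06,0,0,0,1],[0.58,0,-0.06,0,0,0,1],[0.58,0,-0.06,0,0,0,1],[0.58,0,-0.06,0,0,0,1],[0.58,0,-0.06,0,0,0,1],[0.58,0,-0.06,0,0,0,1]]'
python3 - <<'E'
from h import *
o=manip.get_obs(); print(w2v(o["position"]),o["ft_force"])
im,d,k=shot("wrist"); cv2.imwrite("pics/w3.png",im[:,:,::-1])
P,u,v=pts(d,k); B=w2v(P); q=B[(B[:,2]>.028)&(B[:,2]<.06)&(v<310)&(B[:,0]<.02)&(B[:,1]<.055)]
print("bar x",np.percentile(q[:,0],[1,50,99]),"y",np.percentile(q[:,1],[1,99]),"z",np.percentile(q[:,2],[50,95,99]))
E
```

```text
clock: 7.4
position: [0.609, 0.087, 0.0182]
ee_rot: [0.8, 0.6, -0.002, 0.002]
ft_force: [-0.6, -1.4, 0.6]
grip_width: 1.004
grasp_force: 0.7
clock: 8.65
position: [0.617, 0.1143, 0.021]
ee_rot: [0.8, 0.6, -0.002, 0.002]
ft_force: [0.8, -0.5, -0.0]
grip_width: 0.997
grasp_force: 0.0
[-0.03638931 -0.02785554  0.01700908] [ 0.78446991 -0.46810578 -0.02646491]
bar x [-0.0180476  -0.00338532  0.00677877] y [-0.09925058  0.04698808] z [0.03472298 0.03658359 0.03709882]
```

View pics/w3.png

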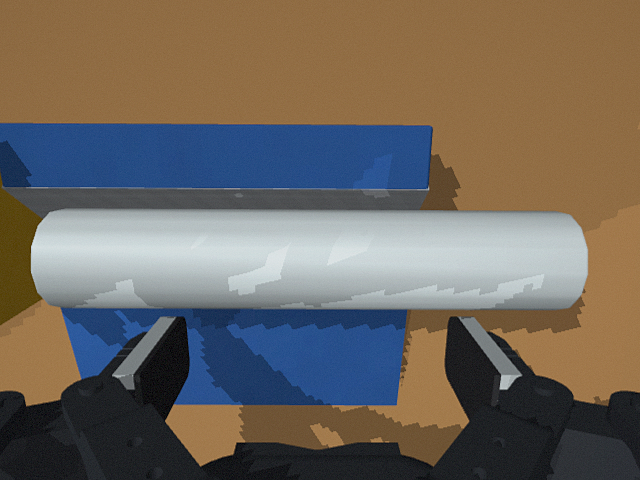

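The bar sits in the V at about x = -3.4 mm (image rows 210–308), and its stop-side end is about 12 mm short of the stop. Now I'll back off, close the fingers and go to the free end.

```bash
python3 -m pendant '[[-0.2,0,0,0,0,0,1],[-0.4,0,-0.3,0,0,0,1],[-0.4,0,-0.9,0,0,0,1],[-0.4,0.3,-1.4,0,0,0,0],[0,0.9,-1.5,0,0,0,-1],[0.4,1.5,-1.5,0,0,0,-1],[0.64,2.1,-1.5,0,0,0,-1],[0.64,2.3,-1.5,0,0,0,-1],[0.64,2.3,-1.5,0,0,0,-1],[0.64,2.3,-1.5,0,0,0,-1]]'
python3 - <<'E'
from h import *
im,d,k=shot("top"); print("bar",np.round(bar(d,k,(205,185,258,263)),4))
o=manip.get_obs(); print(w2v(o["position"]),o["ft_force"],o["grip_width"])
im,d,k=shot("wrist"); P,u,v=pts(d,k); T=R.from_quat(o["ee_rot"]).inv().apply(P-o["position"])
q=T[(T[:,2]<.03)&(T[:,2]>-.01)&(abs(T[:,0])<.03)&(abs(T[:,1])<.04)]
print("tip z",np.percentile(q[:,2],[99,99.9]),"x",np.percentile(q[:,0],[1,99]),"y",np.percentile(q[:,1],[1,99]))
B=w2v(P); q=B[(B[:,2]>.028)&(B[:,2]<.045)&(B[:,0]>-.02)&(B[:,0]<.008)&(B[:,1]<.045)&(B[:,1]>-.13)]
print("bar",len(q),np.percentile(q[:,0],[1,50,99]),np.percentile(q[:,1],[1,99]),np.percentile(q[:,2],95))
E
```

```text
clock: 9.95
position: [0.7358, 0.1128, 0.0962]
ee_rot: [0.8, 0.6, -0.002, 0.002]
ft_force: [0.1, -0.1, -0.8]
grip_width: 0.002
grasp_force: 0.0
bar [0.0208 0.0438 0.0427 0.4886 0.0376]
[-0.00428608 -0.14218806  0.0922822 ] [-0.05029079  0.52216734 -0.09708404] 0.0009678152226476484
tip z [0.00948848 0.01043505] x [0.00632128 0.01152676] y [-0.01297546  0.01350654]
bar 11818 [-0.01808411 -0.00334119  0.0068513 ] [-0.10093704  0.00284085] 0.03653163206144453
```

```bash
python3 -m pendant '[[0,0,0.4,0,0,0,-1],[0,0,0.8,0,0,0,-1],[0,0,1.1,0,0,0,-1],[0,0,1.25,0,0,0,-1],[0,0,1.3,0,0,0,-1],[0,-0.1,1.3,0,0,0,-1],[0,-0.2,1.3,0,0,0,-1],[0,-0.3,1.3,0,0,0,-1],[0,-0.4,1.3,0,0,0,-1],[0,-0.45,1.3,0,0,0,-1]]'
python3 -m pendant '[[0,-0.05,0,0,0,0,-1],[0,-0.09,0,0,0,0,-1],[0,-0.13,0,0,0,0,-1],[0,-0.17,0,0,0,0,-1],[0,-0.2,0,0,0,0,-1],[0,-0.23,0,0,0,0,-1],[0,-0.26,0,0,0,0,-1],[0,-0.28,0,0,0,0,-1],[0,-0.28,0,0,0,0,-1],[0,-0.28,0,0,0,0,-1]]'
python3 - <<'E'
from h import *
o=manip.get_obs(); f=o["ft_force"]; print(w2v(o["position"]),f,"along yv",f@YV)
E
```

```text
clock: 11.3
position: [0.7145, 0.1193, 0.031]
ee_rot: [0.8, 0.6, -0.002, 0.002]
ft_force: [0.5, 0.0, 0.1]
grip_width: -0.002
grasp_force: 0.0
clock: 12.55
position: [0.7012, 0.1232, 0.0307]
ee_rot: [0.8, 0.6, -0.002, 0.002]
ft_force: [0.3, 0.1, 0.1]
grip_width: -0.001
grasp_force: 0.1
[-0.00416177 -0.10613897  0.02674338] [0.25797633 0.09281281 0.05323789] along yv -0.22155758331162448
```

```bash
python3 -m pendant '[[0,-0.01,0,0,0,0,-1],[0,-0.02,0,0,0,0,-1],[0,-0.03,0,0,0,0,-1],[0,-0.04,0,0,0,0,-1],[0,-0.05,0,0,0,0,-1],[0,-0.06,0,0,0,0,-1],[0,-0.06,0,0,0,0,-1],[0,-0.06,0,0,0,0,-1],[0,-0.06,0,0,0,0,-1],[0,-0.06,0,0,0,0,-1]]'
python3 - <<'E'
from h import *
o=manip.get_obs(); f=o["ft_force"]; print(w2v(o["position"]),f,"along yv",f@YV)
E
```

```text
clock: 13.8
position: [0.6984, 0.124, 0.0308]
ee_rot: [0.8, 0.6, -0.002, 0.002]
ft_force: [-0.1, -0.6, -0.4]
grip_width: 0.003
grasp_force: 0.1
[-0.00423815 -0.10324181  0.0267735 ] [-0.12148926 -0.58672211 -0.39652065] along yv -0.04806732980321824
```

```bash
python3 -m pendant '[[0,-0.01,0,0,0,0,-1],[0,-0.02,0,0,0,0,-1],[0,-0.03,0,0,0,0,-1],[0,-0.04,0,0,0,0,-1],[0,-0.05,0,0,0,0,-1],[0,-0.06,0,0,0,0,-1],[0,-0.06,0,0,0,0,-1],[0,-0.06,0,0,0,0,-1],[0,-0.06,0,0,0,0,-1],[0,-0.06,0,0,0,0,-1]]'
python3 - <<'E'
from h import *
o=manip.get_obs(); f=o["ft_force"]; print(w2v(o["position"]),f,"along yv",f@YV)
im,d,k=shot("wrist"); cv2.imwrite("pics/w4.png",im[:,:,::-1])
P,u,v=pts(d,k);B=w2v(P); q=B[(B[:,2]>.026)&(B[:,2]<.045)&(B[:,0]>-.02)&(B[:,0]<.008)&(B[:,1]<.045)&(B[:,1]>-.13)]
print("bar",len(q),np.percentile(q[:,0],[1,50,99]),np.percentile(q[:,1],[1,99]))
E
```

```text
clock: 15.05
position: [0.6979, 0.1235, 0.0318]
ee_rot: [0.801, 0.599, -0.001, 0.003]
ft_force: [9.3, -2.6, -0.5]
grip_width: 0.001
grasp_force: 5.1
[-0.00480104 -0.10283761  0.02778198] [ 9.32741024 -2.62621664 -0.52596808] along yv -9.689589287297494
bar 21252 [-0.01676026  0.00090741  0.00750808] [-0.11432801 -0.00380234]
```

View pics/w4.png

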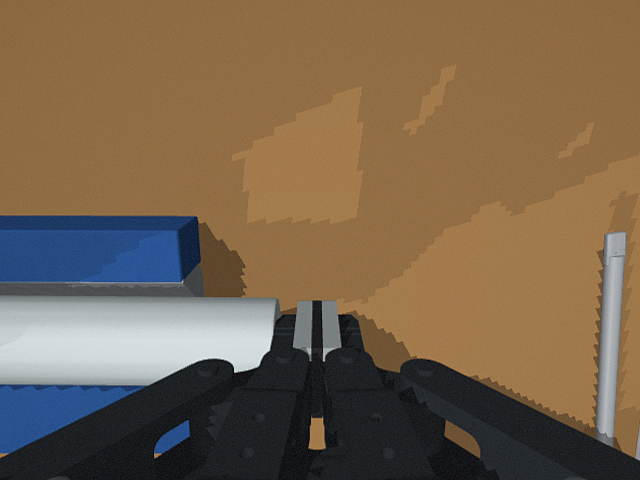

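The force along the V rose to 9.7 N at the expected home position, so the bar is against the stop. I'll back off, rise and check.

```bash
python3 -m pendant '[[0,0.1,0,0,0,0,-1],[0,0.3,0,0,0,0,-1],[0,0.5,0,0,0,0,-1],[0,0.5,-0.5,0,0,0,-1],[0,0.5,-1.2,0,0,0,-1],[-0.5,0.2,-2,0,0,0,-1],[-1.5,0,-2.5,0,0,0,-1],[-2.5,0,-2.5,0,0,0,-1],[-2.8,0,-2.5,0,0,0,-1],[-2.8,0,-2.5,0,0,0,-1]]'
python3 - <<'E'
from h import *
im,d,k=shot("wrist"); cv2.imwrite("pics/w5.png",im[:,:,::-1])
P,u,v=pts(d,k);B=w2v(P); q=B[(B[:,2]>.029)&(B[:,2]<.045)&(B[:,0]>-.025)&(B[:,0]<.008)&(B[:,1]<.056)&(B[:,1]>-.13)]
vx,vy,*_=cv2.fitLine(q[:,:2].astype(np.float32)*1000,cv2.DIST_HUBER,0,.01,.01).ravel()
print("bar",len(q),np.percentile(q[:,0],[1,50,99]),np.percentile(q[:,1],[1,99]),np.percentile(q[:,2],[95]),vx/vy)
im,d,k=shot("top"); cv2.imwrite("pics/t5.png",cv2.resize(im[90:390,130:430],(600,600))[:,:,::-1])
for n in("reel","wheel","driver"): print(n,[(np.round(r["box"]),round(r["p"],2)) for r in manip.find_in(n,"top")][:1])
o=manip.get_obs(); print(o["position"],o["ft_force"],o["clock"])
E
```

```text
clock: 16.35
position: [0.6566, -0.0099, 0.1564]
ee_rot: [0.801, 0.599, -0.002, 0.002]
ft_force: [0.0, 0.4, 0.3]
grip_width: -0.003
grasp_force: 0.0
bar 3815 [-0.01916505 -0.0160769  -0.01339592] [-0.08845276  0.05416796] [0.03430934] 0.004567015
reel [(array([189., 304., 214., 331.]), 0.58)]
wheel [(array([273., 319., 299., 358.]), 0.8)]
driver []
[ 0.65661309 -0.00676866  0.15631759] [ 0.42657589 -0.01942047  0.24799504] 16.6
```

View pics/w5.png

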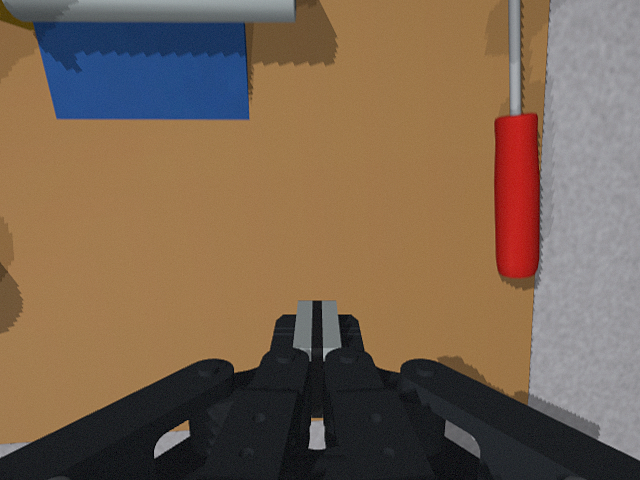

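I've used all ten pictures, so the last check is numeric: the height profile along the V, from the fixed cameras.

Run:
```python
from h import *
for n in("scene","top"):
    im,d,k=shot(n); P,u,v=pts(d,k); B=w2v(P)
    if n=="scene": m0=(B[:,2]>.027)&(B[:,2]<.05)&(B[:,1]>-.13)&(B[:,1]<.058)&(B[:,0]>-.03)&(B[:,0]<.008); print(np.percentile(B[m0][:,1],[1,99]),np.percentile(B[m0][:,0],[1,50,99]))
    print(n,[(int(y*1000),round(1000*float(np.median(q)),1)) for y in np.r_[-.10:-.08:.004,-.05,0,.044:.074:.003] if len(q:=B[(abs(B[:,0]+.004)<.005)&(abs(B[:,1]-y)<.002),2])>2])
```

```text
[-0.08877588  0.05516451] [-0.01713276 -0.00393397  0.00770263]
scene [(-100, 0.1), (-96, -0.4), (-92, -0.0), (-88, 20.1), (-83, 30.0), (-79, 34.3), (-50, 34.6), (0, 34.8), (44, 35.0), (47, 34.9), (50, 34.8), (53, 35.1), (56, 35.2), (59, 34.4), (62, 34.9), (65, 35.3), (68, 36.0)]
top [(-100, -0.3), (-96, 1.7), (-92, 35.3), (-88, 36.3), (-83, 35.3), (-79, 36.1), (-50, 35.5), (0, 36.4), (44, 36.1), (47, 35.5), (50, 35.1), (53, 35.6), (56, 35.7), (59, 36.4), (62, 36.6), (65, 35.3), (68, 0.6), (71, 0.4)]
```

```bash
python3 -c "
from workcell import manip
print(manip.hand_in())"
```

```text
the job is handed in; nothing more can be done
None
```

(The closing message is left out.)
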